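# Lock the parts drawer and put the key back

### The arm

A 6-joint arm with a two-finger parallel gripper is mounted at the origin on a cart in front of the work surface, level with it; the furniture and walls round the work are solid. World frame = base frame: x ahead of the robot, y to its left, z up, the work surface at z = 0. Lengths are in m, angles in rad, forces in N, time in s.
With the tool pointing down it reaches from about 0.35 to 0.775 m from the base axis. Payload 5.5 kg.
Tool frame: the origin (TCP) lies at the very end of the fingers, on their centre line; the grasp point (between the pads) lies 19 mm behind it; z points along the fingers, y is the line along which they close (so a half turn about z gives the same grasp; the last joint's range is limited). The gripper opens to 85 mm and grips with 20 to 120 N. Pads are 22 mm wide; open, the fingers measure 114 mm over their backs; the gripper's body (76 mm by 85 mm) begins 54 mm behind the grasp point. The pads swing forward as they close: fully open they stand 13 mm farther back than shut.
Start: joints at [-1.403, 0.313, 0.046, 1.304, 0, 1.431], TCP at [0.174, -0.548, 0.231] pointing down, gripper open.
Joint ranges: [-2.76, 2.76], [-0.86, 1.69], [-1.03, 1.26], [-2.2, 2.34], [-1.47, 1.5], [-3.14, 3.14]. Speed limits (rad/s): [2.57, 2.57, 3.14, 3.14, 3.14, 3.14].

### API

Orientations are given as a unit quaternion [w, x, y, z].
In Python, from workcell import env gives the robot as it stands. The module is installed in compiled form; this text tells all that it offers.
- The arm moves only by the tool jog_arm, never from a script. Its arguments are lists of equal length, an entry for each row: "gripper": the opening, from 0 (shut) to 1 (fully open); "offset": the shift along the world's x, y, z in cm, a list of three; "twist": the turn about the world's z in degrees. In form: {"gripper": [gripper, ...], "offset": [[dx, dy, dz], ...], "twist": [twist, ...]}. A call has exactly 8 rows; each row is the pose to reach, as a shift and turn from the pose commanded when the call began; what a row does not reach only later rows make up. A row lasts 1/8 s, in which the tool goes at most 62.5 mm and 10.7 degrees, less where a joint would pass 70% of its speed; a pose out of reach is approached as far as the arm can. A call with a gripper value outside its range is refused whole. The fingers move at their own pace and stop on an object; "squeeze" is the grip in N (left out, the last holds). Time passes only in rows, so rows that repeat a pose let the fingers close, or fill a call up. It gives the time, the measured TCP pose, the force, the opening and the grip force at its end, in the units of the state.
- env.get_state(): the state, without advancing time (a new reading comes with each control period).
- env.read_camera(name): name is "scene" or "top"; returns a dict with "image" (480x640x3 uint8, red, green, blue), "z_map" (480x640 float32, m along the optical axis (not along the pixel's ray), 0 where there is no reading), "fovy" (degrees; the focal length in pixels is half the picture's height over the tangent of half this angle, whatever the lens; pixels are square), "cx", "cy" (the principal point, pixels), "cam_to_world" (4x4, takes a point from camera to world coordinates). Camera axes: x right, y up, looking along -z (the intrinsics and any distortion apply to the point x, -y, -z); pixel columns grow to the right and rows downward; lengths in m; the calibration is good to about 2 mm. A picture is of the moment at which its call begins.
- env.hand_in(): hands the job in; it is judged then, once.
The state is a dict: "clock": time; "joint_pos": joint angles; "qvel": joint speeds; "tau": joint torques, N m; "tcp_pos": TCP position; "orientation": TCP orientation; "wrist_force": force on the tool from outside, world axes, zero at the start; "ft_torque": the same for the moment, N m; "finger_gap": finger opening in m; "grip_force": force on a finger pad.
Only numpy, scipy, OpenCV 4.12 (cv2) and the standard library are available. Lean on these libraries where they do the work, as an engineer would, in place of code of your own. Each camera call takes 0.05 s, during which the arm holds its last target. There are 200 camera calls.

### The job

Push the small blue-fronted drawer of the grey lock box fully shut, then lock it with the red-headed key: put the key fully into the lock on top, turn it clockwise (seen from above) to its stop, which throws the brass bolt through the drawer's hasp, turn it back home until it stops, and draw it straight out. Stand the red key, fully down, back in the slot of the wooden stand that it came from, and leave the blue key and the other things on the desk alone.

Things in the scene. Friction and masses are not known exactly. Their poses are not given: they have to be found in the camera images.
- lockbox: Grey steel lock box fixed to the desk, 120 (x) x 140 (y) x 70 mm high; origin at the centre of its underside, x points from its drawer side to its back, z up. On top a dark lock housing 56 x 56 x 24 mm, centred 20 mm from the origin along own -x. The drawer's hasp plate stands at own y 36 to 53 mm, up to 92 mm above the desk, lower than the lock's face.
- drawer (a joint): Opening of the drawer in m along the lock box's own -x: 0 fully shut (against its stop), starts 0.025 to 0.045 open. Slides with about 1.5 N of friction and stays where it is left.
- drawer_front (a point): Middle of the outer face of the blue drawer front, 45 mm above the desk; axes as the lock box. The front is 128 mm wide (y), from 6 to 64 mm above the desk. It can be pushed on its flat face along the lock box's own +x. A thin steel pull lip stands 8 mm proud of the face, 10 to 14 mm above the desk; the label plate stands 2 mm proud of it.
- plug (a joint): Turn of the brass lock plug in rad: 0 home, grows clockwise seen from above, stop at 1.3 rad; stays where it is left (friction about 0.03 N m).
- keyway (a point): Centre of the keyhole's mouth in the brass plug's round face (34 mm across, in a red ring), 96 mm above the desk; it turns with the plug, its x axis along the slot (at home parallel to the lock box's x). Slot 19.5 x 7.5 mm, 25 mm deep, 2 mm bevel. The blade has about 0.2 rad of turning play either way, so turn the key that much further than the plug. It fits either way round.
- bolt (a joint): Throw of the brass bolt in m, along the lock box's own +y into the drawer's hasp: 0 drawn back, about 0.013 thrown. The plug pushes it out over the last two thirds of the turn; it stays out when the plug is turned back.
- red_key_bow (a point): Centre of the red head of the key to use; the head is 32 (x) x 10 (y) x 36 mm high, to be gripped across its 10 mm (own y), z up. Under it, 18 to 23 mm below this point, is a steel collar 26 x 16 mm, then the blade. With the key fully in, the collar rests on the lock's face (or the stand's top) and this point is 23 mm above that face.
- blue_key_bow (a point): The same point of the other key, with a blue head, same size. Not to be touched.
- key_stand: Wooden key stand fixed to the desk, 56 x 130 mm, 32 mm high, with two upright slots 64 mm apart along its y; origin at the centre of its underside. One key stands in each slot with its x axis along the stand's y; which key is where changes.
- stand_slot0 (a point): Centre of the mouth of one slot, in the stand's top 32 mm above the desk, 32 mm from the stand's middle along its +y. The slot is 20 mm (along the stand's y) x 8.5 mm (along its x), 28 mm deep, with a 2 mm chamfer.
- stand_slot1 (a point): The same of the other slot, 32 mm from the stand's middle along its -y.
- battery: Bystander: 9 V block battery, 27 x 47 x 18 mm, lying; origin at the centre of its underside.
- tape_roll: Bystander: roll of blue tape, 64 mm across, 19 mm high, lying; origin at the centre of its underside.
- flux_bottle: Bystander: small brown bottle with a white cap, 35 mm across, 68 mm high; origin at the centre of its underside.
- red_key: The whole red key, about 45 g, 65 mm long; origin at the tip of its blade, axes as at its head. The steel blade under the collar is 24 mm long, 16 mm wide (x) and 4.5 mm thick (y), its lower half narrowing to about 10 mm with rounded edges.

How it is judged:
By the outcome, as a careful person would: the job done as asked, in the order asked, and still so for the second after the job is handed in, with the robot touching nothing.
It also fails if it takes over 72 s, if anything falls off the work surface, if the arm or the gripper's body presses on something with over 40 N, if the wrist force passes 120 N, or if a joint passes its speed limit or range.

## Working session

There is one attempt and no reset: what is moved stays moved. The work goes in short steps, Python scripts to look and compute and a tool call to move; the robot and the scene stay as the last step left them, time stands still between calls to the robot, and variables do not carry over. Pictures are saved under pics/ and viewed, at most 10 in all, crops included, and the job is handed in when it is done.

Besides the shell and the picture viewer there is one more tool, called after "Request:" in YAML: its name, and indented under it one key for each argument. jog_arm: Moves the arm, as the interface text tells. Its arguments: {"type":"object","properties":{"gripper":{"type":"array"},"offset":{"type":"array"},"twist":{"type":"array"},"squeeze":{"type":"number"}},"required":["gripper","offset","twist"]}

```bash
mkdir -p pics
cat > h.py <<'E'
import numpy as np, cv2
from workcell import env
def cam(n):
    c=env.read_camera(n); im=c["image"]; z=c["z_map"]
    f=240/np.tan(np.radians(c["fovy"])/2)
    v,u=np.mgrid[0:480,0:640]
    P=np.stack([(u-c["cx"])/f*z,-(v-c["cy"])/f*z,-z,np.ones_like(z)],-1)@c["cam_to_world"].T
    P=P[...,:3]; P[z==0]=np.nan
    return c,im,P
def save(n,im): cv2.imwrite("pics/"+n,cv2.cvtColor(im,cv2.COLOR_RGB2BGR))
E
python3 - <<'E'
from h import *
for n in("scene","top"):
    c,im,P=cam(n); save(n+"1.png",im); print(n,{k:v for k,v in c.items() if k not in("image","z_map")})
s=env.get_state();print(s)
E
```

```text
scene {'fovy': 51.953415292898285, 'cx': 321.3915479371147, 'cy': 233.2480235351288, 'cam_to_world': array([[-0.78010212,  0.45051583, -0.43413843,  0.16742662],
       [-0.62539972, -0.54179276,  0.56154768,  0.5748127 ],
       [ 0.01777306,  0.70957459,  0.70440615,  0.81672953],
       [ 0.        ,  0.        ,  0.        ,  1.        ]])}
top {'fovy': 53.44951327621587, 'cx': 313.91321483680144, 'cy': 241.4960742100275, 'cam_to_world': array([[-0.00612623,  0.9908546 , -0.13479478,  0.44621621],
       [-0.99954773, -0.01003641, -0.02834805, -0.03815229],
       [-0.02944165,  0.13456014,  0.99046795,  1.37087629],
       [ 0.        ,  0.        ,  0.        ,  1.        ]])}
{'clock': 0.1, 'joint_pos': array([-1.40260612e+00,  3.13940760e-01,  4.50859140e-02,  1.30359275e+00,
       -3.08503588e-05,  1.43121526e+00]), 'qvel': array([-7.60333869e-05, -1.77611178e-03,  3.61001384e-03,  1.96505336e-03,
       -1.97400702e-03, -8.68164961e-04]), 'tau': array([ 3.46062108e-03, -4.81725597e+01,  2.99243724e+01,  1.27185925e-02,
       -3.74075989e-05,  2.89712510e-06]), 'tcp_pos': array([ 0.17410297, -0.54752936,  0.23048651]), 'orientation': array([-8.25327370e-04,  9.88182614e-01,  1.53278960e-01, -2.72335133e-05]), 'wrist_force': array([ 0.72930546, -0.03336934, -0.58518083]), 'ft_torque': array([-0.05128706, -0.03231198,  0.01734631]), 'grip_force': 0.0, 'finger_gap': 0.08570973583247432}
```

View pics/top1.png

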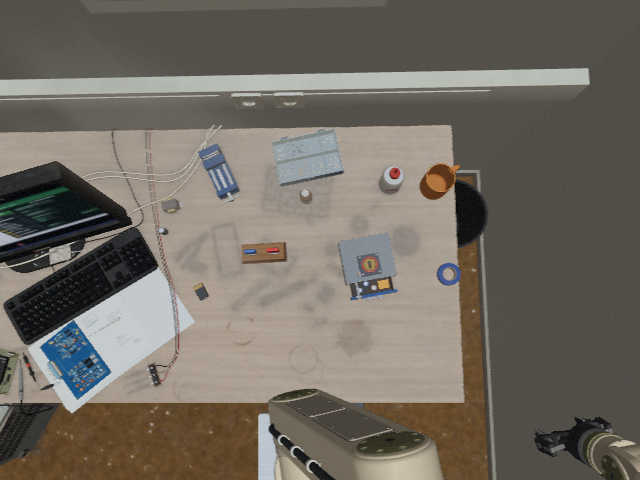

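View pics/scene1.png

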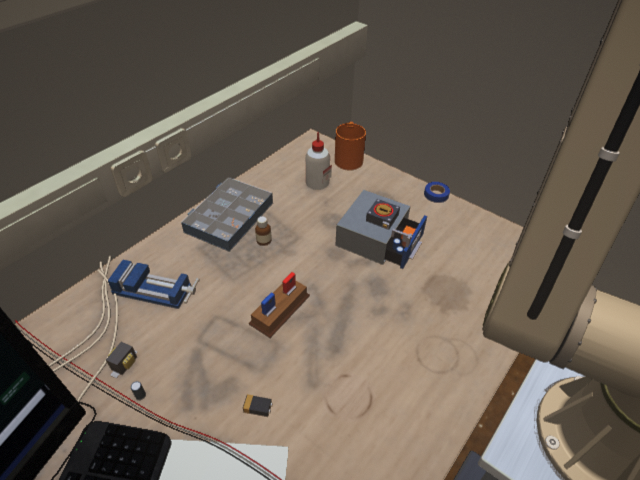

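Top view: stand at (264,252) with the blue key at (250,252) and the red at (272,251); lock box at (368,260), its drawer open towards the robot. The scene view agrees. Now measuring.

```bash
cat >> h.py <<'E'
def meas(n,verbose=1):
    c,im,P=cam(n); hsv=cv2.cvtColor(im,cv2.COLOR_RGB2HSV).astype(int); X,Y,Z=[P[...,i] for i in range(3)]
    H,S,V=[hsv[...,i] for i in range(3)]
    return im,P,H,S,V,X,Y,Z
def rect(n,m,P):
    p=P[m]
    if len(p)<5: print(n,"few",len(p)); return
    r=cv2.minAreaRect(p[:,:2].astype(np.float32)*1000)
    print(n,len(p),"mean",p.mean(0).round(4),"rect c",np.round(r[0],1),"size",np.round(r[1],1),"ang",round(r[2],2),"z",np.round(np.percentile(p[:,2],[5,50,95]),4))
E
python3 - <<'E'
from h import *
for n in("top","scene"):
    print(n);im,P,H,S,V,X,Y,Z=meas(n)
    u0={"top":[(225,225,300,275),(330,225,405,305)],"scene":[(240,260,320,345),(325,180,435,275)]}[n]
    def box(b):
        m=np.zeros(Z.shape,bool); m[b[1]:b[3],b[0]:b[2]]=1; return m
    st,lb=box(u0[0]),box(u0[1])
    red=((H<6)|(H>174))&(S>150); blue=(H>100)&(H<130)&(S>120)
    rect("desk",box((280,290,320,310)) if n=="top" else box((340,330,400,370)),P)
    rect("stand top",st&(Z>.025)&(Z<.038)&~red&~blue,P)
    rect("redkey",st&red&(Z>.04),P); rect("redtop",st&red&(Z>.068),P)
    rect("bluekey",st&blue&(Z>.04),P); rect("bluetop",st&blue&(Z>.068),P)
    rect("boxtop",lb&(Z>.064)&(Z<.076)&(S<60),P)
    rect("housing",lb&(Z>.088)&(Z<.102),P)
    rect("redring",lb&red&(Z>.088),P)
    rect("front",lb&blue&(Z>.01),P); rect("fronttop",lb&blue&(Z>.058),P)
E
```

```text
top
desk 800 mean [nan nan nan] rect c [466.1  43.7] size [112.4  53.9] ang 89.5 z [nan nan nan]
stand top 555 mean [0.6003 0.1472 0.0314] rect c [601.2 148.3] size [ 46.5 120.8] ang 3.03 z [0.0269 0.0315 0.0361]
redkey 47 mean [0.602  0.1145 0.0684] rect c [602.2 114.2] size [ 9.  28.5] ang 1.28 z [0.0489 0.0713 0.0751]
redtop 36 mean [0.6024 0.1166 0.0722] rect c [602.1 114.6] size [27.8  8.6] ang 90.0 z [0.0697 0.072  0.0752]
bluekey 32 mean [0.5988 0.1777 0.0712] rect c [598.7 177.8] size [ 7.9 28.6] ang 4.1 z [0.065  0.072  0.0755]
bluetop 28 mean [0.5988 0.1784 0.0723] rect c [598.6 178.3] size [ 7.9 27.6] ang 4.1 z [0.0693 0.072  0.0755]
boxtop 1724 mean [ 0.5816 -0.1435  0.0696] rect c [ 555.5 -148.9] size [164.2 140.4] ang 10.01 z [0.0655 0.0696 0.0738]
housing 468 mean [ 0.5514 -0.1451  0.0939] rect c [ 528.6 -146.1] size [ 66.8 126.9] ang 84.79 z [0.0896 0.0941 0.0978]
redring few 0
front 99 mean [ 0.4796 -0.1669  0.0625] rect c [ 491.4 -159.6] size [ 33.5 125.2] ang 9.56 z [0.0595 0.063  0.0682]
fronttop 97 mean [ 0.4792 -0.1675  0.0632] rect c [ 478.1 -161.9] size [  6.7
[... 586 characters left out ...]
 62 mean [0.596  0.1827 0.0707] rect c [596.2 182. ] size [30.5  9.5] ang 89.97 z [0.0685 0.0706 0.0728]
boxtop 1679 mean [ 0.5752 -0.1302  0.0678] rect c [ 554.5 -147.3] size [162.2 146.2] ang 10.71 z [0.0652 0.0677 0.0708]
housing 510 mean [ 0.5475 -0.1422  0.0918] rect c [ 526.1 -143.2] size [ 66.  125.5] ang 85.67 z [0.0887 0.0918 0.0949]
redring 53 mean [ 0.5554 -0.1459  0.0921] rect c [ 556.3 -148. ] size [42.  40.4] ang 51.02 z [0.089  0.0922 0.0947]
front 194 mean [ 0.5081 -0.25    0.0403] rect c [ 512.6 -248. ] size [ 44.  312.6] ang 12.55 z [0.0125 0.0591 0.0634]
fronttop 101 mean [ 0.476  -0.1621  0.0615] rect c [ 476.2 -159.8] size [  7.2 124.5] ang 10.05 z [0.0592 0.0614 0.064 ]
```

Request:
jog_arm:
  gripper: [0,0,0,0,0,0,0,0]
  offset:
    - [5,6,0]
    - [9,11.5,0]
    - [13,17,0]
    - [17,23,-1]
    - [21,29,-3]
    - [24,34,-5]
    - [26.3,38,-8]
    - [26.3,38,-11]
  twist: [-1,-2,-3,-4,-5,-6,-7.6,-7.6]

```text
clock: 1.2
tcp_pos: [0.4395, -0.1666, 0.1219]
orientation: [0.001, 0.996, 0.088, 0.002]
wrist_force: [1.0, -0.9, -0.5]
finger_gap: 0.0001
grip_force: 0.0
```

Request:
jog_arm:
  gripper: [0,0,0,0,0,0,0,0]
  offset:
    - [0,0,-4.5]
    - [0,0,-8.5]
    - [0,0,-8.5]
    - [1.5,0.26,-8.5]
    - [2.5,0.44,-8.5]
    - [3.5,0.62,-8.5]
    - [4.5,0.8,-8.5]
    - [5.0,0.88,-8.5]
  twist: [0,0,0,0,0,0,0,0]

```text
clock: 2.2
tcp_pos: [0.4881, -0.1592, 0.0366]
orientation: [0.0, 0.996, 0.088, 0.0]
wrist_force: [-1.1, -1.4, 0.9]
finger_gap: 0.0
grip_force: 0.8
```

Request:
jog_arm:
  gripper: [0,0,0,0,0,0,0,0]
  offset:
    - [0.2,0.04,0]
    - [0.4,0.07,0]
    - [0.6,0.1,0]
    - [0.7,0.12,0]
    - [0.8,0.14,0]
    - [0.9,0.16,0]
    - [1.0,0.18,0]
    - [1.0,0.18,0]
  twist: [0,0,0,0,0,0,0,0]

```text
clock: 3.2
tcp_pos: [0.4973, -0.1573, 0.0362]
orientation: [-0.0, 0.996, 0.087, 0.0]
wrist_force: [-1.2, -0.0, -1.3]
finger_gap: 0.0002
grip_force: 0.5
```

Request:
jog_arm:
  gripper: [0,0,0,0,0,0,0,0]
  offset:
    - [0.1,0.02,0]
    - [0.2,0.04,0]
    - [0.3,0.05,0]
    - [0.4,0.07,0]
    - [0.5,0.09,0]
    - [0.5,0.09,0]
    - [0.5,0.09,0]
    - [0.5,0.09,0]
  twist: [0,0,0,0,0,0,0,0]

```text
clock: 4.2
tcp_pos: [0.4979, -0.1571, 0.0362]
orientation: [0.001, 0.996, 0.087, -0.004]
wrist_force: [-15.7, -4.9, 9.8]
finger_gap: -0.0002
grip_force: 7.6
```

Request:
jog_arm:
  gripper: [0,0,0,0,0.5,0.5,0.5,0.5]
  offset:
    - [-2,-0.35,0]
    - [-4,-0.7,1.5]
    - [-4,-0.7,6]
    - [-2,4,10]
    - [1.5,9,12.4]
    - [4,14.5,12.4]
    - [7,20,12.4]
    - [9.5,25,12.4]
  twist: [0,0,10,20,30,40,50,60]

```text
clock: 5.2
tcp_pos: [0.599, 0.0958, 0.161]
orientation: [0.001, 0.817, 0.576, 0.001]
wrist_force: [0.8, -0.2, -0.3]
finger_gap: 0.0424
grip_force: 0.0
```

Request:
jog_arm:
  gripper: [0.5,0.5,0.5,0.5,0.5,0.5,0.5,0.5]
  offset:
    - [0.2,1.2,0]
    - [0.4,2.3,0]
    - [0.4,2.3,0]
    - [0.4,2.3,-2]
    - [0.4,2.3,-4]
    - [0.4,2.3,-4]
    - [0.4,2.3,-4]
    - [0.4,2.3,-4]
  twist: [10,20,23,23,23,23,23,23]

```text
clock: 6.2
tcp_pos: [0.6021, 0.1166, 0.1215]
orientation: [0.001, 0.688, 0.726, 0.001]
wrist_force: [1.3, 0.7, 0.4]
finger_gap: 0.0427
grip_force: 0.0
```

Run:
```python
from h import *
s=env.get_state();print(s["tcp_pos"],s["joint_pos"],s["finger_gap"])
for n in("top","scene"):
    im,P,H,S,V,X,Y,Z=meas(n)
    save(n+"2.png",cv2.resize(im[200:320,220:420] if n=="top" else im[150:350,230:450],None,fx=3,fy=3))
    b=np.abs(X-.555)<.05; b&=np.abs(Y+.147)<.05
    red=((H<8)|(H>172))&(S>130)
    rect("housing",b&(Z>.086)&(Z<.102),P); rect("ring",b&red&(Z>.085),P)
    w=(np.abs(Y+.155)<.09)&(np.abs(X-.5)<.05)
    rect("front",w&(H>100)&(H<130)&(S>120)&(Z>.055),P)
    rect("boxtop",(np.abs(Y+.143)<.12)&(np.abs(X-.575)<.12)&(Z>.064)&(Z<.075)&(S<60),P)
```

```text
[0.60208315 0.11656132 0.121526  ] [ 6.03595057e-02  4.35253484e-01 -4.82204573e-02  1.08508421e+00
  9.88631825e-05  1.57818874e+00] 0.04267878030695539
housing 479 mean [ 0.5543 -0.1447  0.0936] rect c [ 547.7 -138.5] size [72.6 79.2] ang 10.03 z [0.0891 0.0937 0.0984]
ring 24 mean [ 0.5589 -0.1468  0.0935] rect c [ 557.7 -149. ] size [37.4 38.1] ang 88.49 z [0.0889 0.0938 0.0983]
front 102 mean [ 0.5145 -0.1597  0.0637] rect c [ 514.1 -155.6] size [  7.1 122.2] ang 10.15 z [0.0595 0.0638 0.0681]
boxtop 1668 mean [ 0.5824 -0.1443  0.0697] rect c [ 574.4 -145.5] size [125.7 140.1] ang 10.07 z [0.0655 0.0697 0.0736]
housing 547 mean [ 0.5506 -0.1405  0.0914] rect c [ 545.7 -138. ] size [72.4 81.3] ang 9.05 z [0.0875 0.0916 0.0945]
ring 72 mean [ 0.5553 -0.1474  0.0922] rect c [ 556.3 -147.5] size [41.1 42.8] ang 4.37 z [0.09   0.0921 0.0944]
front 109 mean [ 0.5122 -0.1573  0.0617] rect c [ 511.9 -154.2] size [  7.6 127.4] ang 10.1 z [0.0593 0.0615 0.0644]
boxtop 1573 mean [ 0.5782 -0.1311  0.0678] rect c [ 572.4 -144.3] size [126.3 144.6] ang 10.46 z [0.0653 0.0677 0.0703]
```

View pics/scene2.png

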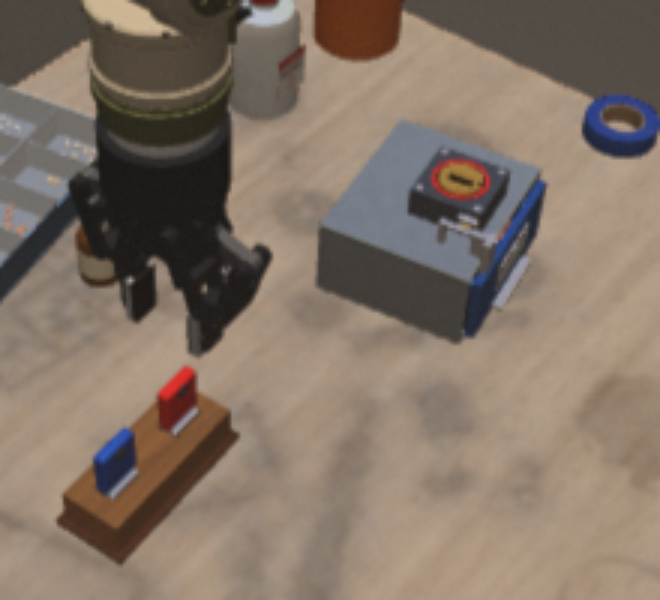

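View pics/top2.png

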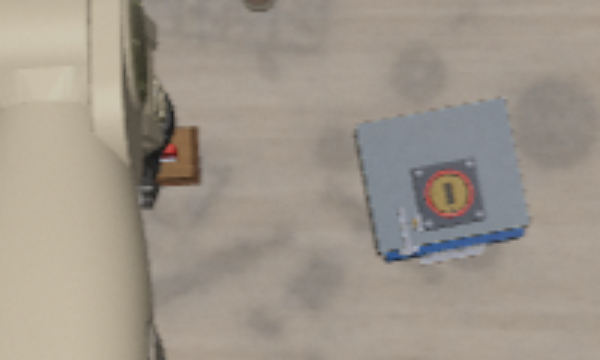

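Drawer front now lies flush with the box (scene crop ~(505,260)); ring and keyhole at (461,180); the open gripper is over the red key. Grasping it.

Request:
jog_arm:
  gripper: [0.5,0.5,0.5,0.5,0.1,0,0,0]
  offset:
    - [0,0,-4]
    - [0,0,-7]
    - [0,0,-7.9]
    - [0,0,-7.9]
    - [0,0,-7.9]
    - [0,0,-7.9]
    - [0,0,-7.9]
    - [0,0,-7.9]
  twist: [0,0,0,0,0,0,0,0]
  squeeze: 60

```text
clock: 7.3
tcp_pos: [0.6024, 0.1166, 0.0429]
orientation: [0.001, 0.688, 0.726, 0.001]
wrist_force: [-0.3, 0.5, 6.0]
finger_gap: 0.0093
grip_force: 59.1
```

Request:
jog_arm:
  gripper: [0,0,0,0,0,0,0,0]
  offset:
    - [0,0,1.5]
    - [0,0,3.5]
    - [0,0,7]
    - [0,0,12]
    - [-0.5,-4,12]
    - [-1,-8,12]
    - [-2,-12,12]
    - [-3,-16,12]
  twist: [0,0,0,0,10,20,30,40]

```text
clock: 8.3
tcp_pos: [0.5707, -0.0447, 0.1621]
orientation: [0.0, 0.396, 0.918, 0.0]
wrist_force: [1.7, -0.7, -0.6]
finger_gap: 0.0091
grip_force: 58.4
```

Request:
jog_arm:
  gripper: [0,0,0,0,0,0,0,0]
  offset:
    - [-0.5,-3,0]
    - [-1,-6,0]
    - [-1.5,-9,0]
    - [-1.5,-10.4,0]
    - [-1.5,-10.4,0]
    - [-1.5,-10.4,0]
    - [-1.5,-10.4,0]
    - [-1.5,-10.4,-0.5]
  twist: [10,20,30,40,50,57,57,57]

```text
clock: 9.3
tcp_pos: [0.5565, -0.1476, 0.1569]
orientation: [0.001, -0.087, 0.996, -0.0]
wrist_force: [-0.4, -0.1, -1.9]
finger_gap: 0.0088
grip_force: 58.4
```

Run:
```python
from h import *
s=env.get_state();print(s["tcp_pos"],s["joint_pos"],s["finger_gap"],s["orientation"])
im,P,H,S,V,X,Y,Z=meas("scene")
save("scene3.png",cv2.resize(im[130:270,300:460],None,fx=4,fy=4,interpolation=cv2.INTER_CUBIC))
b=(np.abs(X-.555)<.05)&(np.abs(Y+.147)<.05)
red=((H<8)|(H>172))&(S>130)
rect("redkey",b&red&(Z>.11),P);rect("ring",b&red&(Z<.105)&(Z>.085),P)
```

```text
[ 0.55649571 -0.14760011  0.15691466] [-3.98700680e-01  3.44888425e-01 -9.36779853e-02  1.13111091e+00
  6.72723937e-05 -5.71956476e-01] 0.008826904782165539 [ 5.10582116e-04 -8.65195954e-02  9.96249991e-01 -2.31254768e-04]
redkey 52 mean [ 0.549  -0.1434  0.1711] rect c [ 552.9 -141.7] size [31.5 22. ] ang 39.35 z [0.1541 0.1713 0.1867]
ring 76 mean [ 0.5549 -0.1478  0.0918] rect c [ 556.4 -149. ] size [42.2 45.3] ang 47.91 z [0.0894 0.092  0.0944]
```

View pics/scene3.png

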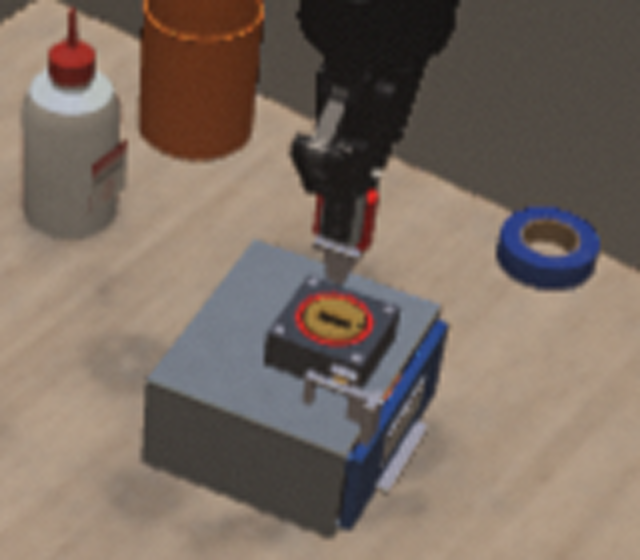

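The key hangs level above the lock, tip at crop (338,280), keyhole at (335,320); the x/y numbers match. Inserting.

Request:
jog_arm:
  gripper: [0,0,0,0,0,0,0,0]
  offset:
    - [0,0,-1]
    - [0,0,-1.8]
    - [0,0,-2.3]
    - [0,0,-2.6]
    - [0,0,-2.9]
    - [0,0,-3.2]
    - [0,0,-3.2]
    - [0,0,-3.2]
  twist: [0,0,0,0,0,0,0,0]

```text
clock: 10.35
tcp_pos: [0.5562, -0.1477, 0.1244]
orientation: [0.0, -0.087, 0.996, -0.0]
wrist_force: [0.2, -0.5, -0.7]
finger_gap: 0.0087
grip_force: 58.3
```

Request:
jog_arm:
  gripper: [0,0,0,0,0,0,0,0]
  offset:
    - [0,0,-0.4]
    - [0,0,-0.8]
    - [0,0,-1.2]
    - [0,0,-1.5]
    - [0,0,-1.7]
    - [0,0,-1.8]
    - [0,0,-1.9]
    - [0,0,-1.9]
  twist: [0,0,0,0,0,0,0,0]

```text
clock: 11.35
tcp_pos: [0.5563, -0.1477, 0.1068]
orientation: [0.0, -0.087, 0.996, -0.0]
wrist_force: [-2.6, -1.4, 9.4]
finger_gap: 0.0094
grip_force: 60.1
```

Request:
jog_arm:
  gripper: [0,0,0,0,0,0,0,0]
  offset:
    - [0,0,0.1]
    - [0,0,0.1]
    - [0,0,0.1]
    - [0,0,0.1]
    - [0,0,0.1]
    - [0,0,0.1]
    - [0,0,0.1]
    - [0,0,0.1]
  twist: [-7,-14,-21,-28,-35,-42,-49,-49]

```text
clock: 12.35
tcp_pos: [0.5563, -0.1485, 0.1069]
orientation: [0.001, 0.333, 0.943, -0.001]
wrist_force: [-1.6, -5.0, 4.1]
finger_gap: 0.0094
grip_force: 59.2
```

Run:
```python
from h import *
s=env.get_state();print(s["tcp_pos"],s["wrist_force"],s["ft_torque"],s["grip_force"],s["orientation"])
```

```text
[ 0.55626728 -0.14847316  0.10690326] [-1.64794486 -4.9974471   4.11739434] [-1.11281779  0.36474012  0.05076537] 59.24144089221954 [ 5.03978507e-04  3.33160460e-01  9.42869643e-01 -8.31189390e-04]
```

Request:
jog_arm:
  gripper: [0,0,0,0,0,0,0,0]
  offset:
    - [0,0,0]
    - [0,0,0]
    - [0,0,0]
    - [0,0,0]
    - [0,0,0]
    - [0,0,0]
    - [0,0,0]
    - [0,0,0]
  twist: [-7,-14,-21,-27,-32,-36,-38,-38]

```text
clock: 13.35
tcp_pos: [0.5565, -0.1484, 0.1069]
orientation: [0.001, 0.622, 0.783, -0.0]
wrist_force: [-0.8, -4.4, 2.9]
finger_gap: 0.0091
grip_force: 59.2
```

Run:
```python
from h import *
s=env.get_state();q=s["orientation"];print(s["wrist_force"],s["ft_torque"],np.degrees(2*np.arctan2(q[2],q[1])))
```

```text
[-0.78403724 -4.42588386  2.9023557 ] [-1.13295835  0.13353946  0.04133237] 103.1385972354147
```

Request:
jog_arm:
  gripper: [0,0,0,0,0,0,0,0]
  offset:
    - [0,0,0]
    - [0,0,0]
    - [0,0,0]
    - [0,0,0]
    - [0,0,0]
    - [0,0,0]
    - [0,0,0]
    - [0,0,0]
  twist: [-1,-2,-3,-4,-5,-6,-6,-6]

```text
clock: 14.35
tcp_pos: [0.5565, -0.1483, 0.1069]
orientation: [0.001, 0.661, 0.75, -0.0]
wrist_force: [-1.0, -4.7, 3.6]
finger_gap: 0.0094
grip_force: 59.3
```

Run:
```python
from h import *
s=env.get_state();q=s["orientation"];print(s["wrist_force"],s["ft_torque"],np.degrees(2*np.arctan2(q[2],q[1])))
im,P,H,S,V,X,Y,Z=meas("scene")
save("scene4.png",cv2.resize(im[150:270,310:450],None,fx=5,fy=5,interpolation=cv2.INTER_CUBIC))
```

```text
[-1.01903336 -4.74727606  3.59905257] [-1.11829051  0.20831198  0.24847837] 97.18218988161709
```

View pics/scene4.png

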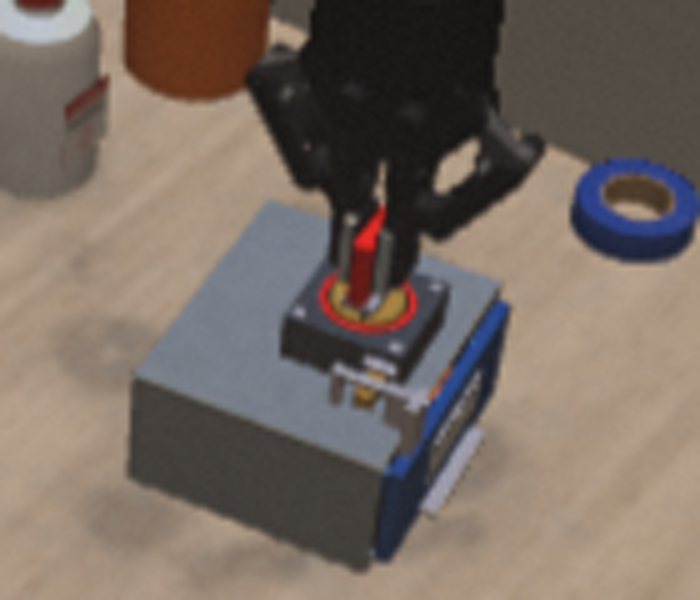

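Torque 0.25 N·m shows the stop; the brass bolt is out through the hasp at crop (370,388). Turning back home.

Request:
jog_arm:
  gripper: [0,0,0,0,0,0,0,0]
  offset:
    - [0,0,0]
    - [0,0,0]
    - [0,0,0]
    - [0,0,0]
    - [0,0,0]
    - [0,0,0]
    - [0,0,0]
    - [0,0,0]
  twist: [9,18,27,36,45,54,63,72]

```text
clock: 15.4
tcp_pos: [0.555, -0.1476, 0.1069]
orientation: [-0.001, 0.092, 0.996, -0.0]
wrist_force: [-5.6, -3.6, 8.4]
finger_gap: 0.0086
grip_force: 59.8
```

Request:
jog_arm:
  gripper: [0,0,0,0,0,0,0,0]
  offset:
    - [0,0,0]
    - [0,0,0]
    - [0,0,0]
    - [0,0,0]
    - [0,0,0]
    - [0,0,0]
    - [0,0,0]
    - [0,0,0]
  twist: [7,14,20,25,29,32,33,33]

```text
clock: 16.4
tcp_pos: [0.5558, -0.1491, 0.1069]
orientation: [-0.001, -0.192, 0.981, -0.001]
wrist_force: [-3.2, -7.8, 5.0]
finger_gap: 0.009
grip_force: 59.4
```

Run:
```python
from h import *
s=env.get_state();q=s["orientation"];print(s["wrist_force"],s["ft_torque"],np.degrees(2*np.arctan2(q[2],q[1])))
```

```text
[-3.22189773 -7.76413363  4.99202281] [-1.66382724  0.68565454  0.00883365] 202.10564430827006
```

Request:
jog_arm:
  gripper: [0,0,0,0,0,0,0,0]
  offset:
    - [0,0,0]
    - [0,0,0]
    - [0,0,0]
    - [0,0,0]
    - [0,0,0]
    - [0,0,0]
    - [0,0,0]
    - [0,0,0]
  twist: [1,2,3,4,5,5,5,5]

```text
clock: 17.4
tcp_pos: [0.556, -0.1494, 0.1069]
orientation: [-0.001, -0.234, 0.972, -0.002]
wrist_force: [-3.0, -6.9, 4.9]
finger_gap: 0.0094
grip_force: 59.3
```

Run:
```python
from h import *
s=env.get_state();q=s["orientation"];print(s["wrist_force"],s["ft_torque"],np.degrees(2*np.arctan2(q[2],q[1])))
```

```text
[-2.99895572 -6.94913312  4.87367365] [-1.74362726  0.65145064 -0.23251524] 207.06488095360936
```

Request:
jog_arm:
  gripper: [0,0,0,0,0,0,0,0]
  offset:
    - [0,0,0]
    - [0,0,0]
    - [0,0,0]
    - [0,0,0.3]
    - [0,0,0.8]
    - [0,0,1.4]
    - [0,0,2]
    - [0,0,2.6]
  twist: [-6,-12,-17,-17,-17,-17,-17,-17]

```text
clock: 18.4
tcp_pos: [0.556, -0.1465, 0.1328]
orientation: [0.0, -0.088, 0.996, 0.001]
wrist_force: [-0.3, -0.3, -1.3]
finger_gap: 0.0092
grip_force: 58.9
```

Request:
jog_arm:
  gripper: [0,0,0,0,0,0,0,0]
  offset:
    - [0,0,1]
    - [0,0,3]
    - [0,0,3]
    - [0.5,4,3]
    - [1,8,3]
    - [1.5,12,3]
    - [1.5,12,3]
    - [1.5,12,3]
  twist: [0,0,0,-10,-20,-30,-40,-50]

```text
clock: 19.4
tcp_pos: [0.5707, -0.0261, 0.1617]
orientation: [-0.001, 0.344, 0.939, 0.0]
wrist_force: [-0.7, -0.2, -0.8]
finger_gap: 0.0094
grip_force: 58.9
```

Run:
```python
from h import *
im,P,H,S,V,X,Y,Z=meas("scene")
save("scene5.png",cv2.resize(im[130:270,290:450],None,fx=4,fy=4,interpolation=cv2.INTER_CUBIC))
```

```text
(no output)
```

View pics/scene5.png

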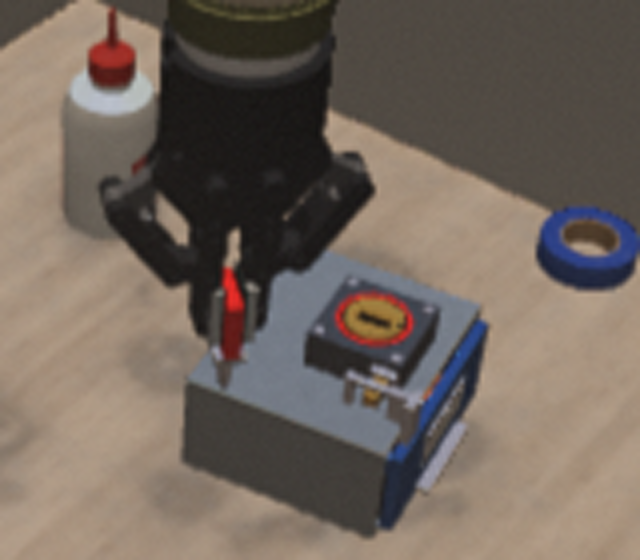

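Key is out, keyhole back at home angle (375,318), bolt still thrown at (375,388). Returning to the stand.

Request:
jog_arm:
  gripper: [0,0,0,0,0,0,0,0]
  offset:
    - [1,4,0]
    - [2,8,0]
    - [3,12,0]
    - [3,14.4,0]
    - [3,14.4,0]
    - [3,14.4,0]
    - [3,14.4,-3]
    - [3,14.4,-6]
  twist: [-10,-20,-30,-40,-47,-47,-47,-47]

```text
clock: 20.45
tcp_pos: [0.6015, 0.1161, 0.1019]
orientation: [0.0, 0.687, 0.727, 0.001]
wrist_force: [-0.0, -0.8, -0.5]
finger_gap: 0.0091
grip_force: 58.9
```

Request:
jog_arm:
  gripper: [0,0,0,0,0,0,0,0]
  offset:
    - [0,0,-1]
    - [0,0,-2]
    - [0,0,-2.6]
    - [0,0,-3]
    - [0,0,-3.4]
    - [0,0,-3.8]
    - [0,0,-4.0]
    - [0,0,-4.0]
  twist: [0,0,0,0,0,0,0,0]

```text
clock: 21.45
tcp_pos: [0.6011, 0.1165, 0.0622]
orientation: [-0.0, 0.688, 0.726, -0.0]
wrist_force: [-0.4, -0.4, 0.2]
finger_gap: 0.0088
grip_force: 58.9
```

Request:
jog_arm:
  gripper: [0,0,0,0,0,0,0,0]
  offset:
    - [0,0,-0.5]
    - [0,0,-1]
    - [0,0,-1.4]
    - [0,0,-1.7]
    - [0,0,-1.9]
    - [0,0,-2.0]
    - [0,0,-2.15]
    - [0,0,-2.15]
  twist: [0,0,0,0,0,0,0,0]

```text
clock: 22.45
tcp_pos: [0.6012, 0.1165, 0.0429]
orientation: [0.0, 0.688, 0.726, 0.0]
wrist_force: [-5.7, 0.9, 11.8]
finger_gap: 0.0095
grip_force: 60.9
```

Request:
jog_arm:
  gripper: [0.2,0.4,0.4,0.4,0.4,0.4,0.4,0.4]
  offset:
    - [0,0,0.1]
    - [0,0,0.1]
    - [0,0,0.1]
    - [0,0,2]
    - [0,0,5]
    - [0,0,10]
    - [0,-6,12]
    - [0,-12,14]
  twist: [0,0,0,0,0,0,0,0]

```text
clock: 23.45
tcp_pos: [0.6015, -0.0026, 0.1813]
orientation: [0.001, 0.687, 0.726, 0.0]
wrist_force: [1.2, -0.2, 0.7]
finger_gap: 0.0342
grip_force: 0.0
```

Request:
jog_arm:
  gripper: [0.4,0.4,0.4,0.4,0.4,0.4,0.4,0.4]
  offset:
    - [-5,-2,1]
    - [-10,-4,3]
    - [-14,-6,5]
    - [-14,-6,5]
    - [-14,-6,5]
    - [-14,-6,5]
    - [-14,-6,5]
    - [-14,-6,5]
  twist: [0,0,0,0,0,0,0,0]

```text
clock: 24.45
tcp_pos: [0.4614, -0.0618, 0.2298]
orientation: [-0.0, 0.688, 0.726, -0.0]
wrist_force: [-0.8, 0.5, 0.2]
finger_gap: 0.0345
grip_force: 0.0
```

Run:
```python
from h import *
im,P,H,S,V,X,Y,Z=meas("scene")
save("scene6.png",cv2.resize(im[150:350,230:450],None,fx=3,fy=3))
b=(np.abs(X-.6)<.03)&(np.abs(Y-.15)<.08)
red=((H<6)|(H>174))&(S>150); blue=(H>100)&(H<130)&(S>120)
rect("red",b&red&(Z>.068),P);rect("blue",b&blue&(Z>.068),P)
```

```text
red 56 mean [0.5991 0.1194 0.0707] rect c [600. 119.] size [31.3 10.2] ang 89.86 z [0.0687 0.0709 0.0727]
blue 61 mean [0.5961 0.1824 0.0708] rect c [596.8 182. ] size [10.6 31.2] ang 0.62 z [0.0689 0.0708 0.0728]
```

View pics/scene6.png

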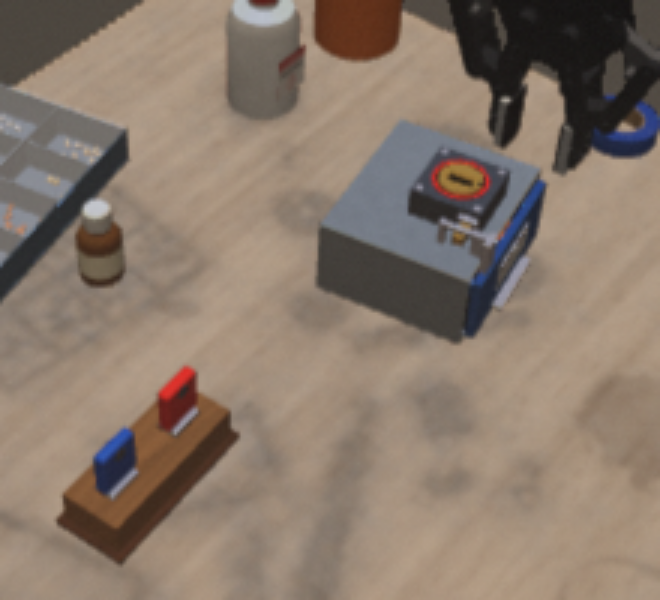

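The red key stands fully down in its slot (180,400), same height as before. The bolt is thrown (460,232), the drawer is shut and the arm is clear.

```bash
python3 -c "
from workcell import env
print(env.hand_in())"
```

```text
the job is handed in; nothing more can be done
None
```

The drawer is shut and locked with the bolt through its hasp, the plug is back home, and the red key is fully down in its original slot; the job was handed in at about 24.5 s, and no verdict came back.

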